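# Find the concealed release of the label printer

## Task

Open the label printer for a new roll: one of the five look-alike dark grey tiles along the front of its top is the concealed release button, so feel across the strip with the shut fingertips for the tile that gives, and press it fully home until it clicks in and the grey cover pops up. Let the button alone do the opening: do not touch or pry the cover, do not pick anything up, leave the things round about where they are, and finish clear of everything.

Things in the scene. Friction and masses are not known exactly. Their poses are not given: they have to be found in the camera images.
- printer: The label printer, white, fixed to the counter, 137 (x) by 244 (y) by 90 mm high. Origin at the centre of its underside; x points from its front (robot side) to its back, y along its length to the robot's left, z up. It may be turned by up to 0.24 rad. Its white bezel round the strip has its top at 90 mm.
- strip (a point): Centre of the upper face of the strip of five dark tiles, 36.5 mm in front of the printer's centre, 88 mm above the counter (2 mm below the bezel); axes as the printer's. The look-alike flat tiles, each 48 (x) by 43 mm (y), lie level with one another, centres at -88, -44, 0, +44 and +88 mm along y. One, which one changes from run to run, is the release button; the other four are rigid.
- release (a joint): Travel of the release button in m: 0 level with the other tiles, 0.006 fully in. It moves straight down, resists with about 3 to 4 N at first, gives way, snaps in and stays in once pressed past about 0.004. It does not tell which tile the button is.
- cover: Grey hinged cover behind the strip, 71 by 230 by 26 mm, its top level with the bezel when shut and its front edge 33 mm behind the strip's middle line. Origin on the hinge at its far edge, 10 mm below its top; its z axis is upright while shut. Linked to the button, it tips up by about 0.35 rad (front edge 24 mm up) when the button goes in. Not to be touched.
- label_roll: Roll of white labels, 60 mm across, 25 mm high, flat on the counter right and behind the printer, loose; origin at the centre of its underside. Leave alone.
- tape_gun: Black hand labeller, 48 by 190 by 36 mm, lying at the back right, loose; origin at the centre of its underside. Leave alone.
- marker: Marker pen, black and white, 132 mm long, 15 mm thick, lying left of the printer, loose; origin at the centre of its underside. Leave alone.
- pepper_shaker: Steel pepper shaker, 47 mm across, 66 mm high, standing left of the marker, loose; origin at the centre of its underside. Leave alone.

How it is judged:
By the outcome, as a careful person would: the job done as asked, in the order asked, and still so for the second after the job is handed in, with the robot touching nothing.
It also fails if it takes over 40 s, if anything falls off the work surface, if the arm or the gripper's body presses on something with over 40 N, if the wrist force passes 120 N, or if a joint passes its speed limit or range.

## Robot

A 6-joint arm with a two-finger parallel gripper is mounted at the origin on a cart in front of the work surface, level with it; the furniture and walls round the work are solid. World frame = base frame: x ahead of the robot, y to its left, z up, the work surface at z = 0. Lengths are in mm, angles in rad, forces in N, time in s.
With the tool pointing down it reaches from about 350 to 875 mm from the base axis. Payload 4.2 kg.
Tool frame: the origin (TCP) lies midway between the tips of the shut fingers; the grasp point (between the pads) lies 19 mm behind it; z points along the fingers, y is the direction in which the jaws open and shut (so a half turn about z gives the same grasp; the last joint's range is limited). The gripper opens to 85 mm and grips with 20 to 120 N. Pads are 22 mm wide; open, the fingers measure 114 mm over their backs; the gripper's body (76 mm by 85 mm) begins 54 mm behind the grasp point. The pads swing forward as they close: fully open they stand 13 mm farther back than shut.
Start: joints at [-1.016, 0.385, 0.008, 0, -1.194, -0.259], TCP at [182.207, -597.829, 193.712] pointing down, gripper open.
Joint ranges: [-3.14, 3.14], [-1.21, 2.06], [-1.07, 1.41], [-3.16, 2.05], [-2.99, -0.16], [-3.1, 3.1]. Speed limits (rad/s): [2.79, 2.79, 3.14, 3.14, 3.14, 3.14].

## Interface

Orientations are given as a unit quaternion [x, y, z, w].
In Python, from bench import arm gives the robot as it stands. The module is installed in compiled form; this text tells all that it offers.
- The arm moves only by the tool drive_tool, never from a script. Its argument "moves" is a list that holds one entry, the list of rows, each a list of 7 numbers: the opening, from 0 (shut) to 1 (fully open), then the shift along the tool's x, y, z in m, then the turn, a rotation vector about the tool's x, y, z in rad. In form: [[[hand, dx, dy, dz, wx, wy, wz], ...]]. A call has 1 to 20 rows; each row shifts and turns the pose as measured when the row begins, along the tool's axes as they then stand; what a row does not reach is not made up. A row lasts 1/10 s, in which the tool goes at most 50 mm and 8.59 degrees, less where a joint would pass 70% of its speed; a pose out of reach is approached as far as the arm can. A call with a gripper value outside its range is refused whole. The fingers move at their own pace and stop on an object; the grip force is fixed at half the most. Time passes only in rows, so rows that do not move let the fingers close. It gives the time, the measured TCP pose, the force and the opening at its end, in the units of the state.
- arm.read_state(): the state, without advancing time (a new reading comes with each control period).
- arm.get_image(name): name is "scene" or "top" or "wrist"; returns (picture, depth): 480x640x3 uint8, red, green, blue; 480x640 float32, mm along the optical axis (not along the pixel's ray), 0 where there is no reading.
- arm.camera_params(name): a dict with "fov_y" (degrees; the focal length in pixels is half the picture's height over the tangent of half this angle, whatever the lens; pixels are square), "cx", "cy" (the principal point, pixels), "k1" (the pictures are not rectified: a ray, as slopes to the right and down, at radius r is drawn at 1 + k1 r^2 times it, then the intrinsics apply), "world_from_camera" (4x4, takes a point from camera to world coordinates); the wrist camera has in their place "T_tool_cam" (4x4, takes a point from camera to tool coordinates, whose origin is the TCP and whose axes are the flange's). Camera axes: x right, y down, z forward; pixel columns grow to the right and rows downward; lengths in mm; the calibration is good to about 2 mm. A picture is of the moment at which its call begins: read the wrist's pose just before it. camera_params takes no time and is no camera call.
- arm.job_done(): hands the job in, once; it reports no verdict.
The state is a dict: "clock": time; "joints": joint angles; "joint_vel": joint speeds; "joint_efforts": joint torques, N m; "position": TCP position; "ee_rot": TCP orientation; "contact_force": force on the tool from outside, world axes, zero at the start; "wrist_torque": the same for the moment, N m; "gripper_width": finger opening in mm.
Only numpy, scipy, OpenCV 4.12 (cv2) and the standard library are available. Lean on these libraries where they do the work, as an engineer would, in place of code of your own. Each camera call takes 0.05 s, during which the arm holds its last target.

## Working session

There is one attempt and no reset: what is moved stays moved. The work goes in short steps, Python scripts to look and compute and a tool call to move; the robot and the scene stay as the last step left them, time stands still between calls to the robot, and variables do not carry over. Pictures are saved under pics/ and viewed, and the job is handed in when it is done.

Besides the shell and the picture viewer there is one more tool, called after "Request:" as name([rows], argument=value, ...), one row to a line, values as JSON. drive_tool: Moves the arm, as the interface text tells. Its arguments: {"type":"object","properties":{"moves":{"type":"array","items":{"type":"array","items":{"type":"array","items":{"type":"number"}}}}},"required":["moves"]}

```bash
mkdir -p pics
python3 - <<'E'
from bench import arm
import cv2,numpy as np
s=arm.read_state();print(s)
for n in("top","scene"):
    p,d=arm.get_image(n);cv2.imwrite(f"pics/{n}0.png",p[:,:,::-1]);np.save(f"{n}_d.npy",d);np.save(f"{n}_p.npy",p);print(arm.camera_params(n))
print(arm.camera_params("wrist"))
E
```

```text
{'clock': 0.0, 'joints': array([-1.01640990e+00,  3.85538430e-01,  6.62476010e-03, -5.04132351e-04,
       -1.19399112e+00, -2.58624799e-01]), 'joint_vel': array([0.00033635, 0.00114933, 0.00057054, 0.00069554, 0.00096507,
       0.00014333]), 'joint_efforts': array([ 7.41042750e-04, -3.92294312e+01,  1.88399112e+01,  4.18602079e+00,
       -4.61199641e-03,  8.44045644e-06]), 'position': array([ 182.00498924, -597.21649628,  192.63143038]), 'ee_rot': array([-1.47250343e-01,  9.89098666e-01,  1.06095902e-03, -2.01654084e-04]), 'contact_force': array([0.9888176 , 0.14348631, 0.16890751]), 'wrist_torque': array([0.0026707 , 0.0180226 , 0.01011767]), 'gripper_width': 85.26634420667719}
{'fov_y': 49.34710095046208, 'cx': 329.78787918893624, 'cy': 229.22009400473047, 'k1': -0.11478689175777512, 'world_from_camera': array([[-2.29687977e-02, -9.97568479e-01,  6.57994166e-02,
         4.97184273e+02],
       [-9.99736009e-01,  2.28802207e-02, -2.09952008e-03,
         5.55081990e+01],
       [ 5.88909880e-04, -6.58302695e-02, -9.97830661e-01,
         1.11177732e+03],
       [ 0.00000000e+00,
[... 298 characters left out ...]
-01, -4.87427640e-01,  5.95111628e-01,
        -7.08294679e+02],
       [ 6.63266658e-03, -7.77089182e-01, -6.29355552e-01,
         9.22106838e+02],
       [ 0.00000000e+00,  0.00000000e+00,  0.00000000e+00,
         1.00000000e+00]])}
{'fov_y': 67.14507754025472, 'cx': 316.4868256792213, 'cy': 236.83668149949693, 'k1': -0.05950700596073488, 'T_tool_cam': array([[-4.44822395e-04, -9.61325362e-01, -2.75414869e-01,
         7.01705121e+01],
       [ 9.99999901e-01, -4.23179613e-04, -1.38006551e-04,
        -4.73643146e-01],
       [ 1.61192401e-05, -2.75414903e-01,  9.61325455e-01,
        -1.79982350e+02],
       [ 0.00000000e+00,  0.00000000e+00,  0.00000000e+00,
         1.00000000e+00]])}
```

View pics/top0.png

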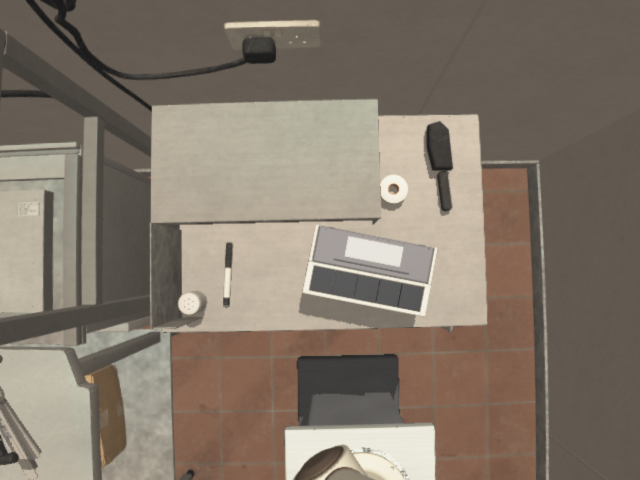

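View pics/scene0.png

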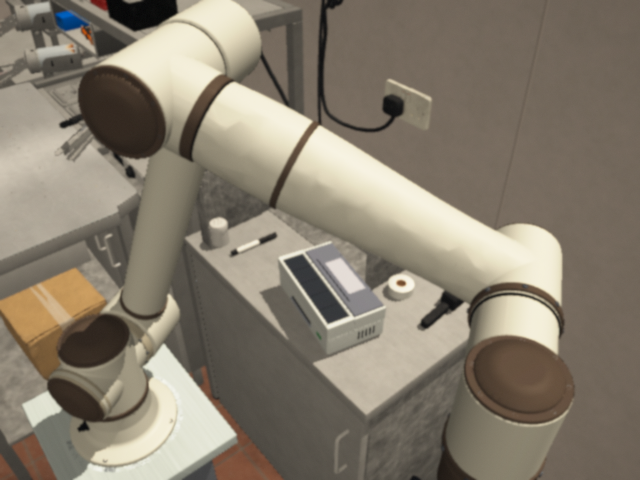

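The top view shows the dark strip from about (309,277) to (423,299), with the cover behind it. A shelf or cabinet hangs at the back left, (152–378, 100–220). I'll measure both.

```bash
cat > h.py <<'E'
import numpy as np,cv2
from bench import arm
def KD(c):
    f=240/np.tan(np.radians(c['fov_y']/2));return np.array([[f,0,c['cx']],[0,f,c['cy']],[0,0,1]]),np.array([c['k1'],0,0,0,0.])
def plane(n,px,z):
    c=arm.camera_params(n);K,D=KD(c);T=c['world_from_camera']
    u=cv2.undistortPoints(np.array(px,float).reshape(-1,1,2),K,D).reshape(-1,2)
    r=np.c_[u,np.ones(len(u))]@T[:3,:3].T;o=T[:3,3]
    return o+r*((z-o[2])/r[:,2])[:,None]
def pt(n,px,dep):
    c=arm.camera_params(n);K,D=KD(c);T=c['world_from_camera']
    u=cv2.undistortPoints(np.array(px,float).reshape(-1,1,2),K,D).reshape(-1,2)
    return (np.c_[u,np.ones(len(u))]*np.array(dep).reshape(-1,1))@T[:3,:3].T+T[:3,3]
E
python3 - <<'E'
from h import *
for n,roi in(("top",(300,260,440,320)),("scene",(278,245,350,330))):
    p=np.load(n+"_p.npy");g=p.max(2)
    m=np.zeros(g.shape,np.uint8);x0,y0,x1,y1=roi
    m[y0:y1,x0:x1]=(g[y0:y1,x0:x1]<75)*255
    m=cv2.morphologyEx(m,cv2.MORPH_CLOSE,np.ones((3,3)))
    cs,_=cv2.findContours(m,cv2.RETR_EXTERNAL,cv2.CHAIN_APPROX_NONE)
    for c in sorted(cs,key=cv2.contourArea)[-2:]:
        w=plane(n,c.reshape(-1,2),88)[:,:2].astype(np.float32)
        print(n,cv2.contourArea(c),cv2.minAreaRect(c),cv2.minAreaRect(w))
d=np.load("top_d.npy")
for px in[(200,150),(370,215),(365,160),(375,250),(320,240),(350,285),(365,288),(190,303),(320,205),(165,270)]:
    print(px,pt("top",[px],[d[px[1],px[0]]])[0].round(0))
p=np.load("top_p.npy")
cv2.imwrite("pics/crop.png",cv2.resize(p[215:330,290:450,::-1],None,fx=5,fy=5,interpolation=cv2.INTER_CUBIC))
E
```

```text
top 1.5 ((377.3019104003906, 290.5566101074219), (1.0443015098571777, 19.411725997924805), 10.619654655456543) ((442.50439453125, -36.7009162902832), (2.0402235984802246, 37.85392379760742), 77.8267822265625)
top 5.0 ((399.5000305175781, 294.5000305175781), (1.17669677734375, 21.57277488708496), 11.309932708740234) ((433.684326171875, -79.99639892578125), (2.3084890842437744, 42.10973358154297), 77.04145812988281)
scene 23.0 ((300.6538391113281, 309.7307434082031), (29.67646026611328, 1.3867502212524414), 56.30992889404297) ((385.6043701171875, -53.281951904296875), (78.76871490478516, 3.081740379333496), 77.41989135742188)
scene 1281.5 ((315.0600280761719, 288.5799865722656), (79.4000015258789, 19.0), 53.13010025024414) ((449.8697509765625, -17.914566040039062), (209.75820922851562, 42.69276809692383), 77.60230255126953)
(200, 150) [710. 288. 177.]
(370, 215) [583. -19. 179.]
(365, 160) [683. -13. 178.]
(375, 250) [522. -34.  92.]
(320, 240) [544.  73.  91.]
(350, 285) [455.  16.  89.]
(365, 288) [448. -13.  88.]
(190, 303) [424. 337.  66.]
(320, 205) [603.  70. 177.]
(165, 270) [492. 372. 116.]
```

View pics/crop.png

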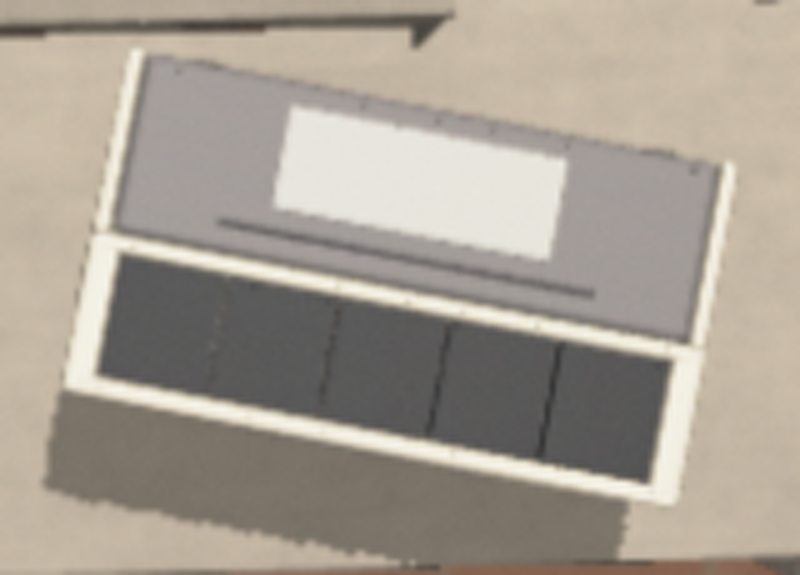

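The crop shows five tiles with strip corners at crop pixels (118,253), (672,360), (650,484) and (98,374). I'll turn those into tile positions.

```bash
cat >> h.py <<'E'
from scipy.spatial.transform import Rotation as R
def rel(target,yaw_y=None):
    s=arm.read_state();Rt=R.from_quat(s['ee_rot'])
    print('clock',s['clock'],'pos',s['position'].round(1),'F',s['contact_force'].round(1),'w',round(s['gripper_width'],1))
    print('tool shift mm',Rt.inv().apply(np.array(target)-s['position']).round(1),'yaxis',Rt.as_matrix()[:,1].round(3),'zaxis',Rt.as_matrix()[:,2].round(3))
    if yaw_y is not None: 
        x=np.cross(yaw_y,[0,0,-1]);G=np.column_stack([x,yaw_y,[0,0,-1]])
        print('turn',(Rt.inv()*R.from_matrix(G)).as_rotvec().round(3))
E
python3 - <<'E'
from h import *
c=np.array([(118,253),(672,360),(650,484),(98,374)])/5+[289.6,214.6]
w=plane("top",c,89);print(w.round(1))
s=np.load("scene_p.npy");g=s.max(2);m=np.zeros(g.shape,np.uint8);m[245:330,278:350]=(g[245:330,278:350]<75)*255
cs,_=cv2.findContours(cv2.morphologyEx(m,cv2.MORPH_CLOSE,np.ones((3,3))),cv2.RETR_EXTERNAL,2)
C=w.mean(0);yv=(w[0]+w[3]-w[1]-w[2]);yv[2]=0;yv/=np.linalg.norm(yv);xv=np.array([yv[1],-yv[0],0])
print('top centre',C,'y',yv,'yaw',np.arctan2(xv[1],xv[0]),'len',np.linalg.norm(w[0]-w[1]),np.linalg.norm(w[0]-w[3]))
np.savez("strip.npz",C=C,x=xv,y=yv)
for k in(-88,-44,0,44,88):print(k,(C+yv*k-6*xv).round(1))
rel(C-88*yv-6*xv+[0,0,50],yv)
E
```

```text
[[ 494.9   87.4   89. ]
 [ 447.8 -128.5   89. ]
 [ 399.7 -118.4   89. ]
 [ 447.9   96.2   89. ]]
top centre [447.59869469 -15.82865547  89.        ] y [0.21623388 0.9763416  0.        ] yaw -0.21795542895796588 len 220.9498095572558 47.79281250423714
-88 [ 422.7 -100.4   89. ]
-44 [432.2 -57.5  89. ]
0 [441.7 -14.5  89. ]
44 [451.3  28.4  89. ]
88 [460.8  71.4  89. ]
clock 0.1 pos [ 182.  -597.3  192.8] F [-0.2  0.5  0.2] w 85.4
tool shift mm [-375.   405.1   54.5] yaxis [-0.291  0.957  0.002] zaxis [-0.001  0.002 -1.   ]
turn [ 0.002 -0.001  0.514]
```

Request:
drive_tool([
  [[0,0,0,0,0,0,0.128],[0,0,0,0,0,0,0.128],[0,0,0,0,0,0,0.128],[0,0,0,0,0,0,0.128],[0,0,0,0,0,0,0]],
])

```text
clock: 0.6
position: [181.4, -595.4, 189.4]
ee_rot: [0.118, 0.993, 0.004, -0.002]
contact_force: [0.4, -0.2, -0.1]
gripper_width: 12.4
```

Run:
```python
from h import *
z=np.load("strip.npz");C,x,y=z['C'],z['x'],z['y']
rel(C-88*y-6*x+[0,0,60],y)
```

```text
clock 0.6 pos [ 181.4 -595.4  189.4] F [ 0.4 -0.2 -0.1] w 12.4
tool shift mm [-118.8  537.4   43.7] yaxis [0.234 0.972 0.007] zaxis [-0.003  0.008 -1.   ]
turn [ 0.007 -0.005 -0.018]
```

Request:
drive_tool([
  [[0,-0.0085,0.038,0,0,0,0],[0,-0.0085,0.038,0,0,0,0],[0,-0.0085,0.038,0,0,0,0],[0,-0.0085,0.038,0,0,0,0],[0,-0.0085,0.038,0,0,0,0],[0,-0.0085,0.038,0,0,0,0],[0,-0.0085,0.038,0,0,0,0],[0,-0.0085,0.038,0,0,0,0],[0,-0.0085,0.038,0,0,0,0],[0,-0.0085,0.038,0,0,0,0],[0,-0.0085,0.038,0,0,0,0],[0,-0.0085,0.038,0,0,0,0],[0,0,0,0,0,0,0],[0,0,0,0,0,0,0]],
])

```text
clock: 2.0
position: [386.0, -156.2, 189.1]
ee_rot: [0.097, 0.995, 0.006, -0.003]
contact_force: [0.5, -0.2, -0.3]
gripper_width: -0.3
```

Run:
```python
from h import *
z=np.load("strip.npz");C,x,y=z['C'],z['x'],z['y']
rel(C-88*y-6*x+[0,0,40],y)
```

```text
clock 2.0 pos [ 386.  -156.2  189.1] F [ 0.5 -0.2 -0.3] w -0.3
tool shift mm [-25.7  61.1  60.7] yaxis [0.194 0.981 0.012] zaxis [-0.004  0.013 -1.   ]
turn [ 0.011 -0.007  0.023]
```

Request:
drive_tool([
  [[0,-0.013,0.032,0.018,0.006,-0.004,0.012],[0,-0.012,0.03,0.02,0.005,-0.003,0.011],[0,0,0,0.018,0,0,0],[0,0,0,0,0,0,0]],
])

```text
clock: 2.4
position: [423.7, -101.6, 132.7]
ee_rot: [0.109, 0.994, -0.0, 0.002]
contact_force: [-1.4, 0.5, -0.1]
gripper_width: -0.0
```

Run:
```python
from h import *
z=np.load("strip.npz");C,x,y=z['C'],z['x'],z['y']
rel(C-88*y-6*x+[0,0,10],y)
s=arm.read_state();p,d=arm.get_image("wrist");np.save("w_p.npy",p);cv2.imwrite("pics/w1.png",p[:,:,::-1])
```

```text
clock 2.4 pos [ 423.7 -101.6  132.7] F [-1.4  0.5 -0.1] w -0.0
tool shift mm [ 1.3  0.9 33.7] yaxis [0.217 0.976 0.   ] zaxis [ 0.003 -0.001 -1.   ]
turn [ 0.     0.003 -0.001]
```

View pics/w1.png

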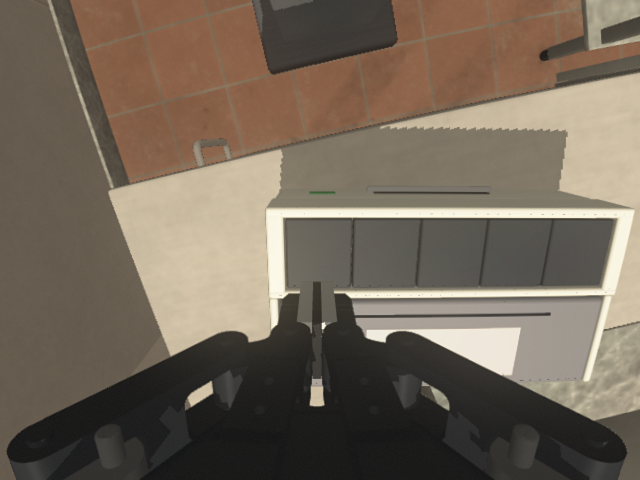

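The wrist view shows the fingers at column 317, in line with the first tile (286–352). I'll check the strip position against this view.

Run:
```python
from h import *
z=np.load("strip.npz");C,x,y=z['C'],z['x'],z['y']
s=arm.read_state();c=arm.camera_params("wrist");K,D=KD(c)
Tt=np.eye(4);Tt[:3,:3]=R.from_quat(s['ee_rot']).as_matrix();Tt[:3,3]=s['position'];T=Tt@c['T_tool_cam']
px=np.array([(285,218),(616,219),(611,287),(287,288)],float)
u=cv2.undistortPoints(px.reshape(-1,1,2),K,D).reshape(-1,2);r=np.c_[u,np.ones(4)]@T[:3,:3].T
w=T[:3,3]+r*((88.5-T[2,3])/r[:,2])[:,None];print(w.round(1),w.mean(0),C)
print('offset in strip axes',(w.mean(0)-C)@x,(w.mean(0)-C)@y)
```

```text
[[ 403.3 -118.3   88.5]
 [ 451.4   97.    88.5]
 [ 501.6   94.5   88.5]
 [ 450.8 -128.7   88.5]] [451.76904077 -13.8611673   88.5       ] [447.59869469 -15.82865547  89.        ]
offset in strip axes 3.646244746407549 2.822710644268703
```

Request:
drive_tool([
  [[0,0,0,0.02,0,0,0],[0,0,0,0.013,0,0,0],[0,0,0,0,0,0,0]],
])

```text
clock: 2.75
position: [427.0, -104.9, 103.6]
ee_rot: [0.11, 0.994, -0.0, 0.006]
contact_force: [-1.3, 1.1, -0.4]
gripper_width: 0.1
```

Request:
drive_tool([
  [[0,0,0,0.003,0,0,0],[0,0,0,0.003,0,0,0]],
])

```text
clock: 2.95
position: [428.4, -106.3, 99.7]
ee_rot: [0.111, 0.994, -0.0, 0.008]
contact_force: [0.8, 0.3, -0.7]
gripper_width: 0.1
```

Run:
```python
from h import *
z=np.load("strip.npz");C,x,y=z['C']+[2,1,0],z['x'],z['y']
rel(C-88*y-6*x+[0,0,5],y)
```

```text
clock 2.95 pos [ 428.4 -106.3   99.7] F [ 0.8  0.3 -0.7] w 0.1
tool shift mm [5.2 5.8 5.6] yaxis [0.22  0.975 0.002] zaxis [ 0.017 -0.002 -1.   ]
turn [ 0.002  0.017 -0.004]
```

Request:
drive_tool([
  [[0,0.004,0.004,0.003,0.001,0.01,-0.003],[0,0.003,0.003,0.003,0,0.01,0],[0,0.001,0.0005,0.002,0,0.002,0]],
])

```text
clock: 3.25
position: [422.8, -96.9, 92.5]
ee_rot: [0.11, 0.994, 0.001, -0.002]
contact_force: [0.4, -0.0, -0.0]
gripper_width: 0.1
```

Request:
drive_tool([
  [[0,0.0005,0.0005,0.002,0,0.002,0],[0,0.0005,0.0005,0.002,0,0.002,0]],
])

```text
clock: 3.45
position: [422.1, -95.3, 88.4]
ee_rot: [0.109, 0.994, 0.001, -0.004]
contact_force: [1.2, 0.1, -0.1]
gripper_width: 0.2
```

Request:
drive_tool([
  [[0,0.0005,0.0005,0.002,0,0.002,0]],
])

```text
clock: 3.55
position: [421.7, -94.5, 86.2]
ee_rot: [0.109, 0.994, 0.001, -0.005]
contact_force: [0.7, -0.0, -0.2]
gripper_width: 0.0
```

Request:
drive_tool([
  [[0,-0.001,-0.003,0.001,0,-0.004,0]],
])

```text
clock: 3.65
position: [422.1, -97.5, 85.0]
ee_rot: [0.109, 0.994, 0.001, -0.003]
contact_force: [-0.1, -1.0, 0.3]
gripper_width: 0.1
```

Request:
drive_tool([
  [[0,0,-0.001,0.001,0,-0.002,0]],
])

```text
clock: 3.75
position: [421.8, -98.7, 83.8]
ee_rot: [0.109, 0.994, 0.001, -0.002]
contact_force: [-0.5, 0.3, -0.5]
gripper_width: 0.2
```

Run:
```python
from h import *
p,d=arm.get_image("scene");q,_=arm.get_image("wrist")
a=cv2.resize(p[220:360,260:440,::-1],(400,311),interpolation=2);b=cv2.resize(q[180:420,200:520,::-1],(400,300))
o=np.zeros((311,800,3),np.uint8);o[:,:400]=a;o[:300,400:]=b
cv2.imwrite("pics/c2.png",o)
```

```text
(no output)
```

View pics/c2.png

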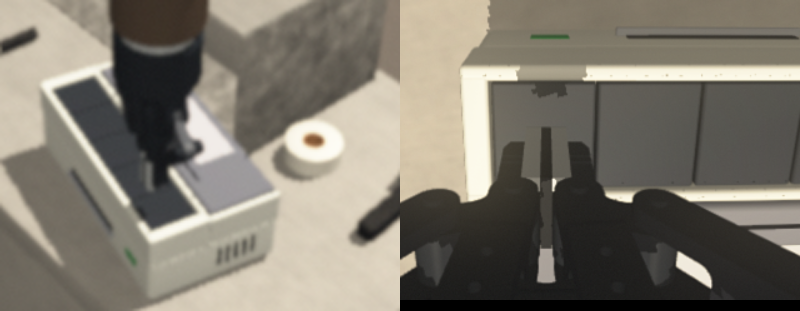

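Both views show the fingertips over the rightmost tile, just above it and inside the bezel. I'll keep stepping down.

Request:
drive_tool([
  [[0,0,0,0.001,0,0,0]],
])

```text
clock: 3.95
position: [421.7, -98.8, 82.9]
ee_rot: [0.109, 0.994, 0.001, -0.002]
contact_force: [-0.0, -0.7, 0.3]
gripper_width: 0.2
```

Request:
drive_tool([
  [[0,0,0,0.001,0,0,0]],
])

```text
clock: 4.05
position: [421.7, -98.9, 81.8]
ee_rot: [0.109, 0.994, 0.001, -0.002]
contact_force: [-0.5, -0.3, -1.3]
gripper_width: -0.1
```

Request:
drive_tool([
  [[0,0,0,0.001,0,0,0]],
])

```text
clock: 4.15
position: [421.7, -98.9, 80.8]
ee_rot: [0.109, 0.994, 0.001, -0.002]
contact_force: [-0.5, 0.7, 0.6]
gripper_width: -0.2
```

Request:
drive_tool([
  [[0,0,0,0.001,0,0,0]],
])

```text
clock: 4.25
position: [421.7, -98.9, 79.7]
ee_rot: [0.109, 0.994, 0.001, -0.002]
contact_force: [0.3, 0.3, 0.0]
gripper_width: -0.1
```

Request:
drive_tool([
  [[0,0,0,0.001,0,0,0]],
])

```text
clock: 4.35
position: [421.7, -98.8, 78.7]
ee_rot: [0.109, 0.994, 0.001, -0.002]
contact_force: [-0.1, 0.2, -0.3]
gripper_width: -0.2
```

Run:
```python
from h import *
p,d=arm.get_image("scene");q,dw=arm.get_image("wrist")
a=cv2.resize(p[240:340,270:390,::-1],(400,333),interpolation=2);b=cv2.resize(q[200:340,220:400,::-1],(400,311))
o=np.zeros((333,800,3),np.uint8);o[:,:400]=a;o[:311,400:]=b
cv2.imwrite("pics/c3.png",o)
print(arm.read_state()['contact_force'],arm.read_state()['wrist_torque'])
```

```text
[-0.42593788 -0.25499614 -0.21733864] [0.02686965 0.01968012 0.00265647]
```

View pics/c3.png

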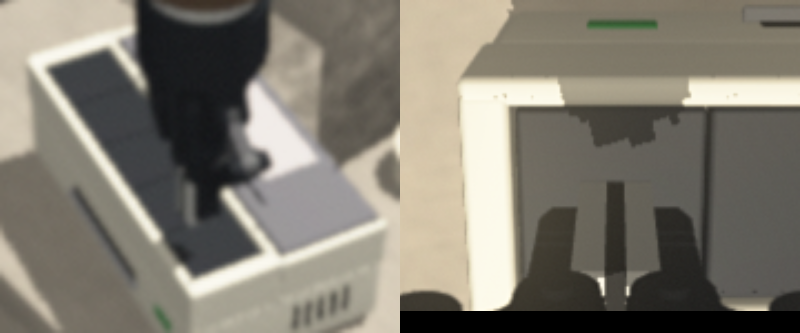

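Run:
```python
from h import *
s=arm.read_state();q,d=arm.get_image("wrist");c=arm.camera_params("wrist");K,D=KD(c);T=c['T_tool_cam']
print(s['clock'],s['position'])
for px in [(r,cc) for cc in (304,317,325) for r in (265,275,280,284,288,292,300,310)]+[(235,300),(260,300),(260,335),(240,450),(222,300)]:
    v,u=px;n=cv2.undistortPoints(np.array([[[u,v]]],float),K,D)[0,0];P=T[:3,:3]@(np.r_[n,1]*d[v,u])+T[:3,3]
    W=R.from_quat(s['ee_rot']).apply(P)+s['position'];print((u,v),d[v,u].round(1),'tool',P.round(1),'world',W.round(1),q[v,u])
```

```text
4.45 [421.6427747  -98.86160702  78.58303437]
(304, 265) 181.2 tool [ 6.4 -6.9 -9.6] world [ 413.9 -104.2   88.2] [103 100  92]
(304, 275) 183.0 tool [ 0.9 -6.9 -9.4] world [ 419.3 -105.4   88. ] [105 102  93]
(304, 280) 183.2 tool [-1.6 -6.9 -9.9] world [ 421.7 -106.    88.5] [105 102  93]
(304, 284) 147.2 tool [ 10.9  -5.7 -43.8] world [ 409.9 -102.2  122.4] [106 102  91]
(304, 288) 142.0 tool [ 11.4  -5.5 -49. ] world [ 409.5 -101.9  127.6] [106 102  91]
(304, 292) 139.6 tool [ 10.9  -5.4 -51.7] world [ 410.  -101.9  130.3] [106 101  90]
(304, 300) 132.3 tool [ 11.2  -5.2 -59.1] world [ 409.8 -101.6  137.7] [105 102  91]
(304, 310) 125.0 tool [ 11.1  -4.9 -66.8] world [ 410.  -101.4  145.4] [105 101  90]
(317, 265) 182.3 tool [ 6.  -0.3 -8.7] world [415.7 -97.9  87.3] [103  99  92]
(317, 275) 184.2 tool [ 0.5 -0.3 -8.3] world [421.1 -99.1  86.9] [102  98  90]
(317, 280) 183.5 tool [-1.7 -0.3 -9.6] world [423.3 -99.6  88.2] [101  98  90]
(317, 284) 147.7 tool [ 10.7  -0.4 -43.3] world [411.3 -97.  122. ] [51 48 41]
(317, 288) 142.5 tool [ 11.2  -0.4 -48.5] world [410.8 -96.9 127.2]
[... 599 characters left out ...]
 -48.4] world [411.5 -93.9 127.1] [102  99  89]
(325, 292) 138.8 tool [ 11.3   2.7 -52.4] world [411.4 -93.9 131.1] [101  98  89]
(325, 300) 132.2 tool [ 11.3   2.5 -59.3] world [411.4 -94.1 137.9] [101  97  87]
(325, 310) 125.6 tool [ 10.8   2.4 -66.2] world [411.9 -94.4 144.9] [101  97  88]
(300, 235) 175.0 tool [ 22.6  -8.6 -11.5] world [ 397.8 -102.4   90.2] [161 153 131]
(300, 260) 180.4 tool [ 9.1 -8.8 -9.7] world [ 410.9 -105.5   88.3] [106 102  93]
(335, 260) 180.9 tool [ 8.9  8.7 -9.2] world [414.9 -88.5  87.9] [98 95 89]
(450, 240) 176.1 tool [ 19.9  65.  -11.1] world [416.4 -31.2  89.9] [249 245 227]
(300, 222) 199.6 tool [22.8 -9.7 14.2] world [ 397.2 -103.4   64.5] [127 121 104]
```

The wrist depth puts the lowest visible finger edge about 34 mm above the tile, even though the TCP reads 78.6 mm. I'll check that with the scene and top views.

Run:
```python
from h import *
p,d=arm.get_image("scene");np.save("s_d.npy",d);np.save("s_p.npy",p)
c=arm.camera_params("scene");K,D=KD(c);T=np.linalg.inv(c['world_from_camera'])
for z in (79,88,100,110,122,135):
    P=T[:3,:3]@np.array([421.6,-98.9,z])+T[:3,3];print(z,cv2.projectPoints(P.reshape(1,1,3),np.zeros(3),np.zeros(3),K,D)[0].ravel().round(1))
cv2.imwrite("pics/c4.png",cv2.resize(p[230:350,270:400,::-1],None,fx=6,fy=5,interpolation=0)[:600])
for v in range(284,330,3):
    print(v,[tuple(pt("scene",[(u,v)],[d[v,u]])[0].round(0).astype(int)) for u in (318,323,327,331,336)])
```

```text
79 [328.3 316.9]
88 [328.3 313.8]
100 [328.4 309.6]
110 [328.4 306.1]
122 [328.5 301.8]
135 [328.6 297.2]
284 [(np.int64(462), np.int64(-16), np.int64(86)), (np.int64(405), np.int64(-102), np.int64(183)), (np.int64(404), np.int64(-114), np.int64(192)), (np.int64(408), np.int64(-121), np.int64(194)), (np.int64(424), np.int64(-117), np.int64(182))]
287 [(np.int64(457), np.int64(-23), np.int64(86)), (np.int64(410), np.int64(-95), np.int64(167)), (np.int64(405), np.int64(-114), np.int64(183)), (np.int64(413), np.int64(-116), np.int64(180)), (np.int64(406), np.int64(-138), np.int64(201))]
290 [(np.int64(449), np.int64(-32), np.int64(89)), (np.int64(411), np.int64(-94), np.int64(157)), (np.int64(407), np.int64(-112), np.int64(173)), (np.int64(417), np.int64(-111), np.int64(166)), (np.int64(400), np.int64(-145), np.int64(202))]
293 [(np.int64(445), np.int64(-38), np.int64(86)), (np.int64(413), np.int64(-92), np.int64(146)), (np.int64(408), np.int64(-109), np.int64(162)), (np.int64(403), np.int64(-128), np.int64(179)), (np.int64(399), np.int64(-146), np.int64(195))]
296 [(np.int64(439), np.i
[... 2137 characters left out ...]
00), np.int64(-93), np.int64(71)), (np.int64(394), np.int64(-115), np.int64(93)), (np.int64(405), np.int64(-115), np.int64(85)), (np.int64(407), np.int64(-124), np.int64(91)), (np.int64(415), np.int64(-130), np.int64(91))]
326 [(np.int64(400), np.int64(-92), np.int64(61)), (np.int64(396), np.int64(-113), np.int64(82)), (np.int64(396), np.int64(-125), np.int64(91)), (np.int64(403), np.int64(-130), np.int64(91)), (np.int64(411), np.int64(-135), np.int64(89))]
329 [(np.int64(402), np.int64(-90), np.int64(50)), (np.int64(394), np.int64(-115), np.int64(76)), (np.int64(394), np.int64(-128), np.int64(87)), (np.int64(402), np.int64(-131), np.int64(83)), (np.int64(413), np.int64(-133), np.int64(78))]
```

View pics/c4.png

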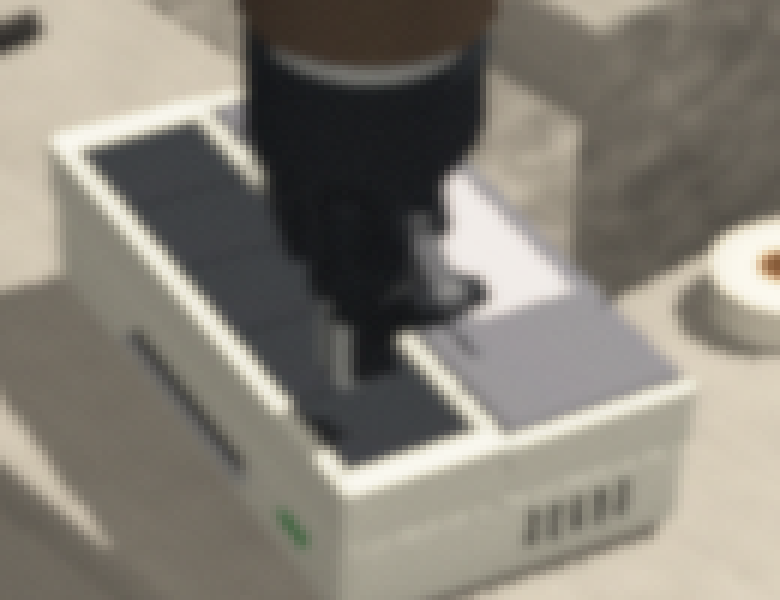

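Both cameras agree: the real fingertips are at about z=122, some 43 mm behind the reported TCP. Before going lower I'll check how much room the gripper body has.

Run:
```python
from h import *
z=np.load("strip.npz");C,x,y=z['C'],z['x'],z['y']
s=arm.read_state();Rt=R.from_quat(s['ee_rot'])
d=np.load("s_d.npy");V,U=np.mgrid[225:315,300:375];V,U=V.ravel(),U.ravel()
W=pt("scene",np.c_[U,V],d[V,U]);P=Rt.inv().apply(W-s['position'])
q,dw=arm.get_image("wrist");c=arm.camera_params("wrist");K,D=KD(c);T=c['T_tool_cam']
V,U=np.mgrid[200:480:2,0:640:2];V,U=V.ravel(),U.ravel();ok=dw[V,U]>0;V,U=V[ok],U[ok]
n=cv2.undistortPoints(np.c_[U,V].astype(float).reshape(-1,1,2),K,D).reshape(-1,2)
Q=(np.c_[n,np.ones(len(n))]*dw[V,U][:,None])@T[:3,:3].T+T[:3,3]
for nm,A in(("scene",P),("wrist",Q)):
  A=A[(abs(A[:,0])<70)&(abs(A[:,1])<90)]
  for a in range(-130,-15,8):
    B=A[(A[:,2]>=a)&(A[:,2]<a+8)]
    if len(B):print(nm,a,len(B),'x',np.percentile(B[:,0],[2,98]).round(),'y',np.percentile(B[:,1],[2,98]).round())
```

```text
scene -130 122 x [-11.  18.] y [-63.   8.]
scene -122 76 x [-6. 18.] y [-60.  55.]
scene -114 73 x [-1. 18.] y [-53.  50.]
scene -106 75 x [-7. 17.] y [-48.  41.]
scene -98 51 x [-8. 14.] y [-40.  34.]
scene -90 63 x [-6. 14.] y [-34.  27.]
scene -82 14 x [-4. 13.] y [-26.  11.]
scene -74 20 x [ 6. 12.] y [-17.   5.]
scene -66 35 x [-7. 12.] y [-16.   4.]
scene -58 30 x [-7. 12.] y [-16.   3.]
scene -50 27 x [-5. 11.] y [-14.   6.]
scene -42 4 x [-4.  9.] y [-9. -6.]
scene -18 582 x [-69.  22.] y [-27.  81.]
wrist -130 4599 x [ 4. 18.] y [-58.  57.]
wrist -122 2969 x [-3. 18.] y [-56.  55.]
wrist -114 2696 x [-6. 18.] y [-50.  48.]
wrist -106 1278 x [-8. 17.] y [-45.  43.]
wrist -98 1787 x [-8. 13.] y [-38.  36.]
wrist -90 895 x [-8. 14.] y [-33.  31.]
wrist -82 318 x [-10.  14.] y [-20.  18.]
wrist -74 150 x [-7. 12.] y [-13.  12.]
wrist -66 184 x [ 7. 12.] y [-14.  13.]
wrist -58 168 x [ 7. 12.] y [-14.  13.]
wrist -50 108 x [ 7. 12.] y [-13.  12.]
wrist -42 5 x [11. 11.] y [-6.  4.]
wrist -18 1608 x [-67.  23.] y [-35.  88.]
```

The gripper is slim near the tips (x within ±18 mm), so the cover has room. Contact should come near TCP z≈45.

Run:
```python
from h import *
z=np.load("strip.npz");C,x,y=z['C']+[2,1,0],z['x'],z['y']
rel(C-88*y-6*x+[0,0,-40],y)
```

```text
clock 4.6 pos [421.8 -98.9  78.7] F [ 0.4 -0.1 -0.4] w -0.3
tool shift mm [-3.1  0.  29.7] yaxis [0.217 0.976 0.002] zaxis [-0.003  0.003 -1.   ]
turn [ 0.002 -0.004 -0.   ]
```

Request:
drive_tool([
  [[0,0,0,0.012,0,0,0],[0,0,0,0.01,0,0,0],[0,0,0,0.003,0,0,0]],
])

```text
clock: 4.9
position: [422.7, -98.7, 53.6]
ee_rot: [0.109, 0.994, 0.001, -0.001]
contact_force: [-0.2, -0.9, -0.1]
gripper_width: 0.1
```

Run:
```python
from h import *
z=np.load("strip.npz");C,x,y=z['C']+[2,1,0],z['x'],z['y']
rel(C-88*y-6*x+[0,0,-40],y)
```

```text
clock 4.9 pos [422.7 -98.7  53.6] F [-0.2 -0.9 -0.1] w 0.1
tool shift mm [-2.2 -0.3  4.6] yaxis [0.216 0.976 0.002] zaxis [-0.001  0.003 -1.   ]
turn [ 0.002 -0.001 -0.   ]
```

Request:
drive_tool([
  [[0,0,0,0.002,0,0,0],[0,0,0,0.002,0,0,0]],
])

```text
clock: 5.1
position: [422.5, -98.9, 50.4]
ee_rot: [0.108, 0.994, 0.001, -0.001]
contact_force: [-9.0, 5.3, 27.5]
gripper_width: 0.0
```

Request:
drive_tool([
  [[0,0,0,0.001,0,0,0]],
])

```text
clock: 5.2
position: [422.5, -98.8, 50.5]
ee_rot: [0.108, 0.994, 0.001, -0.001]
contact_force: [-3.4, 1.8, 8.6]
gripper_width: 0.2
```

Request:
drive_tool([
  [[0,0,0,0.001,0,0,0]],
])

```text
clock: 5.3
position: [422.5, -98.8, 50.5]
ee_rot: [0.108, 0.994, 0.0, -0.001]
contact_force: [-2.7, 1.2, 7.0]
gripper_width: -0.1
```

Request:
drive_tool([
  [[0,0,0,0.001,0,0,0]],
])

```text
clock: 5.4
position: [422.5, -98.8, 50.5]
ee_rot: [0.108, 0.994, 0.0, -0.001]
contact_force: [-2.9, 1.4, 7.2]
gripper_width: 0.2
```

Rigid contact at reading z=50.5, with about 7 N held and no give. Next tile.

Request:
drive_tool([
  [[0,0,0,-0.008,0,0,0],[0,0.0,0.022,0,0,0,0],[0,0.0,0.022,0,0,0,0],[0,0,0,0,0,0,0]],
])

```text
clock: 5.8
position: [433.9, -54.9, 61.2]
ee_rot: [0.108, 0.994, 0.001, 0.001]
contact_force: [0.7, -0.1, 0.4]
gripper_width: -0.1
```

Run:
```python
from h import *
z=np.load("strip.npz");C,x,y=z['C']+[2,1,0],z['x'],z['y']
rel(C-44*y-6*x+[0,0,-38],y)
p,d=arm.get_image("scene");cv2.imwrite("pics/c5.png",cv2.resize(p[230:350,260:400,::-1],None,fx=4,fy=4,interpolation=2))
```

```text
clock 5.8 pos [433.9 -54.9  61.2] F [ 0.7 -0.1  0.4] w -0.1
tool shift mm [-0.6 -1.5 10.2] yaxis [0.215 0.977 0.002] zaxis [ 0.002  0.001 -1.   ]
turn [0.002 0.001 0.001]
```

View pics/c5.png

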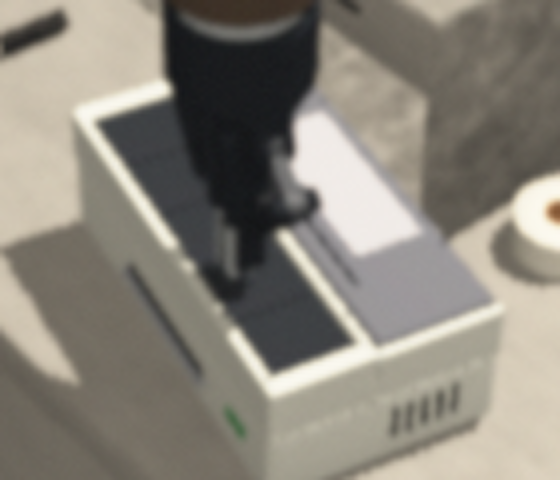

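The cover is still shut and the first tile is level. I'll probe the second tile.

Request:
drive_tool([
  [[0,0,-0.001,0.005,0,0,0],[0,0,0,0.003,0,0,0],[0,0,0,0.001,0,0,0]],
])

```text
clock: 6.15
position: [432.7, -57.7, 51.7]
ee_rot: [0.109, 0.994, 0.001, 0.0]
contact_force: [-0.2, -0.7, -0.1]
gripper_width: 0.1
```

Request:
drive_tool([
  [[0,0,0,0.001,0,0,0]],
])

```text
clock: 6.25
position: [432.4, -58.1, 50.4]
ee_rot: [0.109, 0.994, 0.001, 0.0]
contact_force: [-1.1, 1.4, 11.7]
gripper_width: -0.4
```

Request:
drive_tool([
  [[0,0,0,0.001,0,0,0]],
])

```text
clock: 6.35
position: [432.4, -58.2, 50.4]
ee_rot: [0.11, 0.994, 0.001, -0.0]
contact_force: [-6.3, 7.0, 20.5]
gripper_width: -0.3
```

Request:
drive_tool([
  [[0,0,0,0.001,0,0,0]],
])

```text
clock: 6.45
position: [432.4, -58.2, 50.4]
ee_rot: [0.11, 0.994, 0.001, -0.0]
contact_force: [-3.9, 4.1, 11.2]
gripper_width: 0.4
```

Rigid at 50.4 as well. Third tile.

Request:
drive_tool([
  [[0,0,0,-0.007,0,0,0],[0,0.0,0.022,0,0,0,0],[0,0.0,0.021,0,0,0,0],[0,0,0,0,0,0,0]],
])

```text
clock: 6.85
position: [442.6, -16.1, 59.0]
ee_rot: [0.111, 0.994, 0.001, 0.001]
contact_force: [0.3, 0.2, 0.3]
gripper_width: -0.1
```

Run:
```python
from h import *
z=np.load("strip.npz");C,x,y=z['C']+[2,1,0],z['x'],z['y']
rel(C-0*y-6*x+[0,0,-38],y)
```

```text
clock 6.85 pos [442.6 -16.1  59. ] F [0.3 0.2 0.3] w -0.1
tool shift mm [-0.5  2.7  8. ] yaxis [0.221 0.975 0.002] zaxis [ 0.002  0.002 -1.   ]
turn [ 0.002  0.001 -0.004]
```

Request:
drive_tool([
  [[0,0,0.002,0.004,0,0,-0.004],[0,0,0,0.002,0,0,0],[0,0,0,0.001,0,0,0]],
])

```text
clock: 7.15
position: [442.5, -15.0, 51.5]
ee_rot: [0.109, 0.994, 0.001, 0.0]
contact_force: [0.1, -0.9, 1.2]
gripper_width: 0.1
```

Request:
drive_tool([
  [[0,0,0,0.001,0,0,0]],
])

```text
clock: 7.25
position: [442.3, -15.5, 50.4]
ee_rot: [0.109, 0.994, 0.001, 0.0]
contact_force: [-5.2, 3.7, 14.2]
gripper_width: 0.3
```

Request:
drive_tool([
  [[0,0,0,0.001,0,0,0]],
])

```text
clock: 7.35
position: [442.2, -15.5, 50.4]
ee_rot: [0.109, 0.994, 0.001, 0.0]
contact_force: [-6.2, 5.9, 19.0]
gripper_width: 0.1
```

Request:
drive_tool([
  [[0,0,0,0.001,0,0,0]],
])

```text
clock: 7.45
position: [442.2, -15.5, 50.5]
ee_rot: [0.11, 0.994, 0.001, 0.0]
contact_force: [-3.9, 3.8, 10.2]
gripper_width: -0.2
```

Rigid again. Fourth tile.

Request:
drive_tool([
  [[0,0,0,-0.007,0,0,0],[0,0.0,0.022,0,0,0,0],[0,0.0,0.022,0,0,0,0],[0,0,0,0,0,0,0]],
])

```text
clock: 7.85
position: [452.4, 27.2, 59.0]
ee_rot: [0.111, 0.994, 0.001, 0.001]
contact_force: [-0.4, -0.9, -0.2]
gripper_width: -0.3
```

Run:
```python
from h import *
z=np.load("strip.npz");C,x,y=z['C']+[2,1,0],z['x'],z['y']
rel(C+44*y-6*x+[0,0,-38],y)
```

```text
clock 7.85 pos [452.4  27.2  59. ] F [-0.4 -0.9 -0.2] w -0.3
tool shift mm [-0.4  2.3  8. ] yaxis [0.221 0.975 0.002] zaxis [ 0.002  0.002 -1.   ]
turn [ 0.002  0.002 -0.005]
```

Request:
drive_tool([
  [[0,0,0.002,0.004,0,0,-0.004],[0,0,0,0.002,0,0,0],[0,0,0,0.001,0,0,0]],
])

```text
clock: 8.15
position: [452.0, 28.0, 51.4]
ee_rot: [0.109, 0.994, 0.001, 0.0]
contact_force: [-0.5, 0.2, -0.3]
gripper_width: 0.3
```

Request:
drive_tool([
  [[0,0,0,0.001,0,0,0]],
])

```text
clock: 8.25
position: [451.8, 27.5, 50.3]
ee_rot: [0.11, 0.994, 0.001, 0.0]
contact_force: [-1.6, 2.5, 3.6]
gripper_width: 0.0
```

Request:
drive_tool([
  [[0,0,0,0.001,0,0,0]],
])

```text
clock: 8.35
position: [451.9, 27.5, 49.4]
ee_rot: [0.11, 0.994, 0.001, 0.0]
contact_force: [-0.8, 2.4, 3.5]
gripper_width: 0.0
```

Request:
drive_tool([
  [[0,0,0,0.001,0,0,0]],
])

```text
clock: 8.45
position: [452.0, 27.4, 48.5]
ee_rot: [0.11, 0.994, 0.001, 0.0]
contact_force: [-2.1, 2.0, 2.4]
gripper_width: 0.2
```

This tile gives at about 3.5 N. I'll press it home.

Request:
drive_tool([
  [[0,0,0,0.002,0,0,0],[0,0,0,0.0015,0,0,0]],
])

```text
clock: 8.65
position: [451.9, 27.2, 44.9]
ee_rot: [0.11, 0.994, 0.001, 0.001]
contact_force: [-0.5, -0.3, -0.6]
gripper_width: 0.1
```

Request:
drive_tool([
  [[0,0,0,0.0015,0,0,0],[0,0,0,0.001,0,0,0]],
])

```text
clock: 8.85
position: [452.0, 27.1, 44.4]
ee_rot: [0.11, 0.994, 0.0, 0.0]
contact_force: [-5.5, 1.8, 13.5]
gripper_width: -0.1
```

The button snapped in, bottoming 6 mm down at 13.5 N. Retreating straight up, then towards the robot.

Request:
drive_tool([
  [[0,0,0,-0.01,0,0,0],[0,0,0,-0.03,0,0,0],[0,0,0,-0.04,0,0,0],[0,0,0,-0.04,0,0,0],[0,0,0,-0.04,0,0,0],[0,0.01,-0.04,-0.01,0,0,0],[0,0.01,-0.04,0,0,0,0],[0,0.01,-0.04,0,0,0,0],[0,0.01,-0.04,0,0,0,0],[0,0.01,-0.04,0,0,0,0],[0,0,-0.04,0,0,0,0],[0,0,-0.04,0,0,0,0],[0,0,0,0,0,0,0],[0,0,0,0,0,0,0]],
])

```text
clock: 10.25
position: [336.5, -246.4, 220.1]
ee_rot: [0.109, 0.994, -0.002, -0.0]
contact_force: [-0.6, 0.9, 0.5]
gripper_width: -0.1
```

Run:
```python
from h import *
p,d=arm.get_image("scene");t,dt=arm.get_image("top")
o=np.zeros((420,800,3),np.uint8)
o[:400,:400]=cv2.resize(p[180:360,190:460,::-1],(400,400))
o[:400,400:]=cv2.resize(t[90:340,150:500,::-1],(400,400));cv2.imwrite("pics/c6.png",o)
t0=np.load("top_p.npy");d0=np.load("top_d.npy")
for px in[(375,262),(330,250),(420,275),(340,283),(350,285),(330,281),(375,288)]:
    print(px,pt("top",[px],[d0[px[1],px[0]]])[0].round(0),pt("top",[px],[dt[px[1],px[0]]])[0].round(0))
s=arm.read_state();print(s['clock'],s['position'],s['contact_force'],s['joint_vel'].round(3))
```

```text
(375, 262) [498. -33.  93.] [498. -31. 113.]
(330, 250) [524.  54.  92.] [523.  54. 108.]
(420, 275) [ 471. -121.   92.] [ 471. -117.  114.]
(340, 283) [459.  36.  90.] [459.  36.  82.]
(350, 285) [455.  16.  89.] [454.  16.  83.]
(330, 281) [463.  55.  90.] [463.  55.  89.]
(375, 288) [448. -32.  90.] [448. -32.  92.]
10.35 [ 337.01499409 -245.45116645  220.22233999] [-0.26791707 -0.5560092   0.53183856] [ 0.026 -0.007  0.002 -0.003 -0.001 -0.   ]
```

View pics/c6.png

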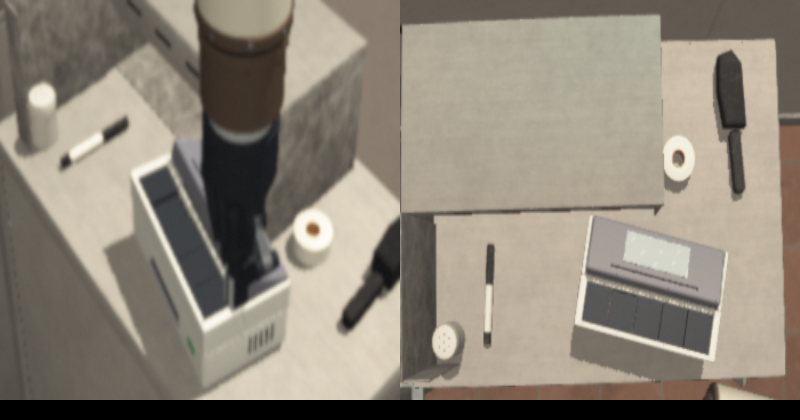

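The cover is up 20–22 mm at its front, the button sits about 7 mm lower, and the things round about have not moved. The arm is clear of everything, so I'm handing in.

```bash
python3 -c "
from bench import arm
print(arm.job_done())"
```

```text
the job is handed in; nothing more can be done
None
```

The label printer is open: the release button was the fourth tile from the right (+44 mm along the strip). I pressed it fully home and the cover popped up on its own. The job was handed in at about 10.4 s.

- **Feeling for the tile:** I worked from right to left with the fingers shut. The first three tiles were rigid, with short force peaks of about 19 to 28 N. The fourth gave at about 3.5 N, then snapped in and bottomed 6 mm down at 13.5 N.
- **Last checks:** Top-camera depth showed the cover's front part about 20 to 22 mm higher and the button about 7 mm lower. The roll, tape gun, marker and pepper shaker looked unmoved by eye. The arm was well clear with no contact force.
- **What disagreed:** Both cameras placed the shut fingertips about 43 mm behind the reported TCP, and contact on the tiles put the offset nearer 38 mm. My first descent therefore ran well below the expected height with no contact, until I checked it against the camera depth. I set the contact height from touch after that.
- **Force on the first tile:** Contact came higher than I had allowed for, so that tile took the hardest press (27.5 N up, about 29 N in all). That is under the 40 N limit.

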